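Set the V-foot angle gauge on a forged bar

ROBOT

A 6-joint arm with a two-finger parallel gripper is mounted at the origin on the work surface. World frame = base frame: x ahead of the robot, y to its left, z up, the work surface at z = 0. Lengths are in m, angles in rad, forces in N, time in s.
With the tool pointing down it reaches from about 0.35 to 0.875 m from the base axis. Payload 4.2 kg.
Tool frame: the origin (TCP) lies on the mounting face of the last link; the fingertips stand 182 mm ahead of it and the grasp point (between the pads) lies ahead of it (ctrl.tcp_to_grasp is the z of the grasp point in the tool frame, in m); z points along the fingers, y is the direction in which the jaws open and shut (so a half turn about z gives the same grasp; the last joint's range is limited). The gripper opens to 87 mm and grips with 3 to 60 N. Pads are 19 mm wide; open, the fingers measure 117 mm over their backs; the gripper's body (75 mm by 190 mm) begins 51 mm behind the grasp point.
Start: joints at [1.604, 0.385, 0.008, 0, -1.194, -0.259], TCP at [0.14, 0.609, 0.405] pointing down, gripper open.
Joint ranges: [-3.14, 3.14], [-1.21, 2.06], [-1.07, 1.41], [-3.16, 2.05], [-2.99, -0.16], [-3.1, 3.1]. Speed limits (rad/s): [2.79, 2.79, 3.14, 3.14, 3.14, 3.14].

INTERFACE

Orientations are given as a 3x3 rotation matrix whose columns are the frame's x, y, z axes.
In Python, from cell import monitor, optics, finish_job, finder, ctrl gives the robot as it stands. The module is installed in compiled form; this text tells all that it offers.
- The arm moves only by the tool arm_command, never from a script. Its argument "motion" is one flat list of numbers, 5 for each row, row after row: the finger opening in mm, from 0 to 87, then the shift along the tool's x, y, z in units of 40 mm (1.0 is 40 mm), then the turn about the tool's z in units of 5 degrees (1.0 is 5 degrees). A call has 1 to 5 rows; each row shifts and turns the commanded pose from where the row before left it, along the tool's axes as they then stand; what a row does not reach is not made up. A row lasts 1/10 s, in which the tool goes at most 50 mm and 8.59 degrees, less where a joint would pass 70% of its speed; a pose out of reach is approached as far as the arm can. A call is refused whole if a number of a shift passes 1 or a number of a turn 1, either way. A call with a gripper value outside its range is refused whole. The fingers move at their own pace and stop on an object; the grip force is fixed at half the most. Time passes only in rows, so rows that do not move let the fingers close. It gives the time, the measured TCP pose, the force and the opening at its end, in the units of the state.
- monitor.observe(): the state, without advancing time (a new reading comes with each control period).
- optics.read_camera(name): name is "side" or "top" or "wrist"; returns a dict with "image" (384x512x3 uint8, blue, green, red), "vfov" (degrees; the focal length in pixels is half the picture's height over the tangent of half this angle, whatever the lens; pixels are square), "cx", "cy" (the principal point, pixels), "k1" (the pictures are not rectified: a ray, as slopes to the right and down, at radius r is drawn at 1 + k1 r^2 times it, then the intrinsics apply), "R" (3x3) and "t" (3): a world point X has camera coordinates R X + t. Camera axes: x right, y down, z forward; pixel columns grow to the right and rows downward; lengths in m; the calibration is good to about 2 mm. A picture is of the moment at which its call begins. There is no depth.
- finish_job(): hands the job in, once; it reports no verdict.
Trained networks look in a picture, given as the dict that the camera call returned (one of the last four; its "shot" number tells which), for a name from the list of things; names that differ only in an ending like _2 or _b are one class to them, and where a whole thing is asked for, a point or a joint stands for the part that bears it (a point fixed in the world has none). Each returns a list of dicts, best first, with "confidence" (0 to 1); they miss things now and then, are a little off and sometimes report something else, mostly with a low value. They report only what shows in the picture. A call takes as long as a camera call. They do not tell look-alikes from the thing itself.
- finder.find_in(picture, target): "rect" ([centre column, centre row, width, height] in pixels, round what is visible of it).
- finder.pinpoint(picture, target): "xy" ([column, row] in pixels: a listed point, or the origin of a listed thing).
The state is a dict: "time_s": time; "q": joint angles; "joint_velocities": joint speeds; "effort": joint torques, N m; "eef_pos": TCP position; "orientation": TCP orientation; "force": force on the tool from outside, world axes, zero at the start; "torque": the same for the moment, N m; "width": opening from 0.0 (shut) to 1.0 (fully open).
Only numpy, scipy, OpenCV 4.12 (cv2) and the standard library are available. Lean on these libraries where they do the work, as an engineer would, in place of code of your own. Each camera call takes 0.05 s, during which the arm holds its last target. There are 200 camera calls.

TASK

Fold the lid of the wooden instrument case back to about 110 degrees, so that it leans a little past upright and clear of the oil bottle behind it. Lift the angle gauge out by its square stem, set its V foot astride the rough-forged bar on the blue-dyed band with the dial still facing away from the robot, and rock it round the bar until the swinging red pointer settles on the blue mark at the dial's rim. Finish holding it there, still and lightly pressed onto the bar, so the hole can be marked, and leave the bottle, dye jar and steel offcut where they are.

Things in the scene. Friction and masses are not known exactly. Their poses are not given: they have to be found in the camera images.
- case: Fixed dark wooden instrument case, outside 104 (x) by 170 (y) mm, 158 mm high without the lid, walls and floor 8 mm. Origin: centre of its underside; +x points away from the robot, z up. Inside, 14 mm high cleats stand round the gauge's feet with 2.5 mm of play. Closed at the start.
- lid (a joint): Lid opening angle, rad: 0 closed, 1.57 upright, 1.92 = 110 degrees, stop 2.5. Flat board 104 by 170 by 8 mm, 0.18 kg, hinged along case y at the top of the case's far (+x) side; its near edge rises and swings away from the robot. The stiff hinge (0.2 N m of friction) keeps it where it is left.
- lid_hinge (a point): Point on the lid's hinge line, at the middle of the case's far top edge (case frame: x +52, y 0, z 158 mm). x, y, z axes as the case.
- lid_tab (a point): Grip point of the brass pull tab at the middle of the lid's near edge: 22 mm wide along the hinge (case y), 8 mm thick, reaching 36 mm past the edge. This point is 10 mm from the tab's tip, 130 mm from the hinge line and, lid closed, 4.5 mm above it. Pinched across its width, it can turn between the fingers as the lid swings. Moves with the lid.
- gauge: Loose angle gauge, about 0.36 kg, standing in the case, axes along the case's. Origin: between the feet at their level; z up, x out of the dial (away from the robot). Steel V foot: 120 degrees between faces, 81 (y) by 30 mm (x), inner apex 21 mm up. Grey round dial, 80 mm across, 28 mm thick, centre 64 mm up. Square stem, 20 (y) by 22 mm (x), from 104 to 146 mm up.
- gauge_stem (a point): Grip point on the gauge's stem, 128 mm above the gauge's origin: grip it across its 20 mm (gauge y), firmly, and carry it without jerks: a loosely held gauge swings between the fingers about that line. Axes as the gauge.
- gauge_seat (a point): Point of the gauge that lies on the bar's axis when the V foot is seated on the bar: 4.4 mm below the gauge's origin, 132.4 mm below gauge_stem. Axes as the gauge.
- pointer (a joint): Angle of the red weighted pointer hanging from the dial's centre, rad. It swings freely to plumb and settles in about a second. It reads the gauge's lean: 0 upright, positive when the gauge's top leans to its own -y (to the robot's right).
- set_mark (a joint): Angle at which the blue mark stands on the dial, same zero and sign as the pointer, rad; it is fixed during the job, between 0.2 and 0.44. The gauge must lean by this much for the pointer to lie on it.
- pointer_tip (a point): Tip of the pointer, 31 mm from the dial's centre.
- mark (a point): Middle of the blue mark (5 mm wide) on the dial's rim, 31 mm from the dial's centre.
- bar: Fixed rough-forged dark steel bar, 44 mm thick (uneven, hammered into flats, +-1 mm) and 250 mm long, lying level along its own x axis (pointing away from the robot) in two steel V-blocks with clamps up to 118 mm high; the free span between them is 146 mm. Origin: on the bench under the middle of the bar.
- bar_mid (a point): Point on the bar's axis, 60 mm above the bench, at the middle of the blue-dyed band, which goes all round the bar and is 50 mm long. x along the bar, away from the robot, z up.
- oil: Bystander: yellow oil bottle, 56 mm in diameter, 185 mm tall, standing behind the case. Origin at the centre of its underside.
- dye: Bystander: small jar of dye, 42 mm in diameter, 55 mm tall, between the case and the bar. Origin at the centre of its underside.
- offcut: Bystander: flat steel offcut 50 by 90 by 22 mm lying on the bench nearer the robot. Origin at the centre of its underside.
Not all that is in view belongs to the job. What is meant by the case is not pink or purple, and is the larger of those in its own colour.

How it is judged:
On the way, in this order (a step that is already met when the one before it is completed fails the run):
1. the lid is folded back to about 110 degrees (100 to 120) and stands there (value of joint lid between 1.745 and 2.094 rad and distance of gauge from where it was at the start of the episode below 0.02 m), for 0.2 s.
2. the gauge is lifted clear of the case, held by the gripper (z of gauge in the frame of case above 0.12 m and contact force between the fingers and gauge above 1 N), for 0.1 s.
3. the gauge sits astride the bar, on the blue band (contact force between gauge and bar above 0.5 N and distance between gauge_seat and bar_mid below 0.015 m and angle between the x axis of gauge and the x axis of bar, either way round below 0.15 rad), for 0.1 s.
At the end, for the whole second after the job is handed in: Lid at 100 to 120 degrees; gauge gripped and seated on the bar with 0.5 to 25 N: seat point within 12 mm of the band's middle along the bar, 5 mm of its axis in y and z, x axes within 0.12 rad, dial away from the robot; pointer tip at rest within 2.5 mm of the middle of the mark (on its width) (value of joint lid between 1.745 and 2.094 rad and x of gauge_seat in the frame of bar_mid between -0.012 and 0.012 m and y of gauge_seat in the frame of bar_mid between -0.005 and 0.005 m and z of gauge_seat in the frame of bar_mid between -0.005 and 0.005 m and angle between the x axis of gauge and the x axis of bar, either way round below 0.12 rad and distance between pointer_tip and mark below 0.0025 m and velocity of joint pointer between -0.3 and 0.3 rad/s and linear speed of gauge below 0.02 m/s and contact force between gauge and bar between 0.5 and 25 N and contact force between the fingers and gauge above 1 N and x of pointer_tip in the frame of bar_mid above 0 m); the arm keeps its last pose, push and grip.
It fails at once if a bystander is moved by more than 20 mm (distance of any of oil, dye, offcut from where it was at the start of the episode above 0.02 m).
It fails at once if the gauge is jammed onto the bar with more than 60 N (contact force between gauge and bar above 60 N).
It also fails if it takes over 61 s, if anything falls off the work surface, if the arm or the gripper's body presses on something with over 40 N, if the wrist force passes 120 N, or if a joint passes its speed limit or range.

## Working session

There is one attempt and no reset: what is moved stays moved. The work goes in short steps, Python scripts to look and compute and a tool call to move; the robot and the scene stay as the last step left them, time stands still between calls to the robot, and variables do not carry over. Pictures are saved under pics/ and viewed, about 8 in all and at most 12, crops included, and the job is handed in when it is done.

Besides the shell and the picture viewer there is one more tool, called by a JSON object that holds its "method" and its "body", one argument or row to a line. arm_command: Moves the arm, as the interface text tells. Its arguments: {"type":"object","properties":{"motion":{"type":"array"}},"required":["motion"]}

```bash
mkdir -p pics; ls; cat > h.py <<'E'
import numpy as np, cv2
from cell import monitor, optics, finish_job, finder, ctrl
def f(p): return p["image"].shape[0]/2/np.tan(np.radians(p["vfov"])/2)
def ray(p,uv):
    K=np.array([[f(p),0,p["cx"]],[0,f(p),p["cy"]],[0,0,1]])
    d=(np.array(uv,float)-[p["cx"],p["cy"]])/f(p); u=d.copy()
    for _ in range(30): u=d/(1+p["k1"]*(u@u))
    R=np.array(p["R"]);t=np.array(p["t"])
    v=R.T@np.array([u[0],u[1],1]); return -R.T@t, v/np.linalg.norm(v)
def proj(p,X):
    c=np.array(p["R"])@np.array(X)+np.array(p["t"]); s=c[:2]/c[2]
    return s*(1+p["k1"]*(s@s))*f(p)+[p["cx"],p["cy"]]
def tri(obs):
    A=np.zeros((3,3));b=np.zeros(3);L=[]
    for p,uv in obs:
        o,v=ray(p,uv);M=np.eye(3)-np.outer(v,v);A+=M;b+=M@o;L.append((o,v))
    X=np.linalg.solve(A,b); return X,[np.linalg.norm(np.cross(X-o,v)) for o,v in L]
def atz(p,uv,z):
    o,v=ray(p,uv);return o+v*(z-o[2])/v[2]
E
python3 - <<'E'
from h import *
np.set_printoptions(precision=4,suppress=True)
s=monitor.observe();print(s["eef_pos"],s["orientation"],ctrl.tcp_to_grasp,s["force"],s["time_s"])
P={}
for c in("side","top"):
    p=P[c]=optics.read_camera(c);cv2.imwrite(f"pics/{c}0.png",p["image"])
    o,v=ray(p,[256,192]);print(c,o,v,p["vfov"],p["k1"])
    for n in("case","lid_tab","lid_hinge","bar_mid","bar","oil","dye","offcut","gauge"):
        r=finder.pinpoint(p,n);print(n,[(np.round(x["xy"]),round(x["confidence"],2)) for x in r[:4]])
E
```

```text
pics
[0.1399 0.609  0.4037] [[ 0.9746 -0.2241 -0.0004]
 [-0.2241 -0.9746 -0.0021]
 [ 0.0001  0.0022 -1.    ]] 0.1635 [-0.4016 -0.2676 -0.109 ] 0.0
side [ 0.1658 -0.6437  0.708 ] [ 0.3993  0.6266 -0.6693] 53.25590138049843 -0.1324660543437925
case [(array([280., 248.]), 0.7), (array([344., 318.]), 0.65), (array([381., 252.]), 0.63), (array([218., 315.]), 0.63)]
lid_tab [(array([174., 292.]), 0.91), (array([331., 303.]), 0.9), (array([370., 229.]), 0.82), (array([248., 216.]), 0.58)]
lid_hinge [(array([235., 252.]), 0.92), (array([371., 276.]), 0.89), (array([302., 196.]), 0.64), (array([396., 206.]), 0.58)]
bar_mid [(array([206., 142.]), 0.65)]
bar [(array([208., 159.]), 0.94)]
oil [(array([325., 217.]), 0.83)]
dye []
offcut [(array([191., 225.]), 0.59)]
gauge []
top [ 0.3216 -0.0654  1.0519] [ 0.197  -0.0085 -0.9804] 49.508206217677476 -0.09938951485255308
case [(array([300., 192.]), 0.97), (array([337., 118.]), 0.78), (array([386., 179.]), 0.59)]
lid_tab [(array([406., 195.]), 0.9), (array([356., 118.]), 0.77), (array([309., 214.]), 0.68), (array([362., 301.]), 0.66)]
lid_hinge [(array([398., 154.]), 0.88), (array([341.,  87.]), 0.74), (array([303., 156.]), 0.62), (array([344., 241.]), 0.57)]
bar_mid [(array([131., 194.]), 0.84)]
bar [(array([140., 200.]), 0.88)]
oil [(array([283., 131.]), 0.59)]
dye [(array([135., 188.]), 0.63), (array([229., 178.]), 0.6)]
offcut [(array([229., 250.]), 0.73)]
gauge []
```

```bash
python3 -c "
import cv2,numpy as np
a=[cv2.imread(f'pics/{c}0.png') for c in('side','top')]
cv2.imwrite('pics/st.png',cv2.resize(np.vstack(a),(800,1200))[:600]);cv2.imwrite('pics/sb.png',cv2.resize(a[1],(800,600)))"
```

```text
(no output)
```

View pics/st.png

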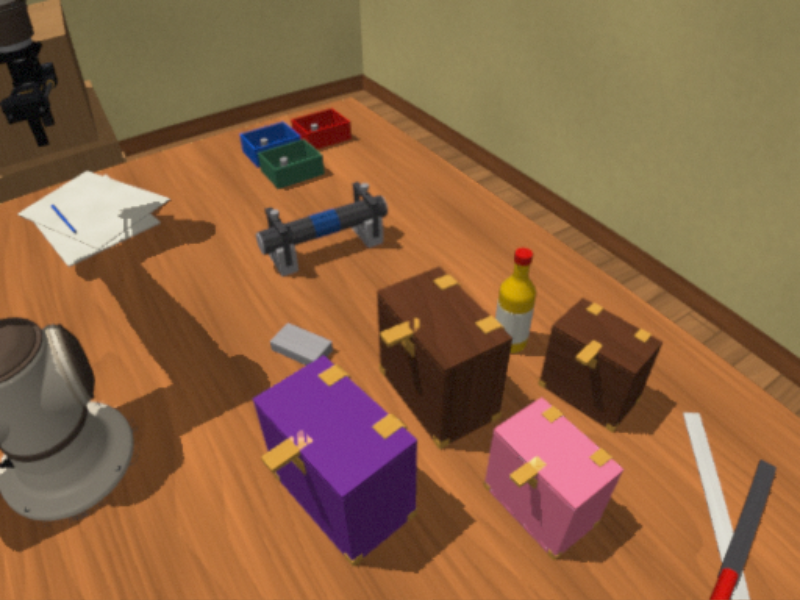

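View pics/sb.png

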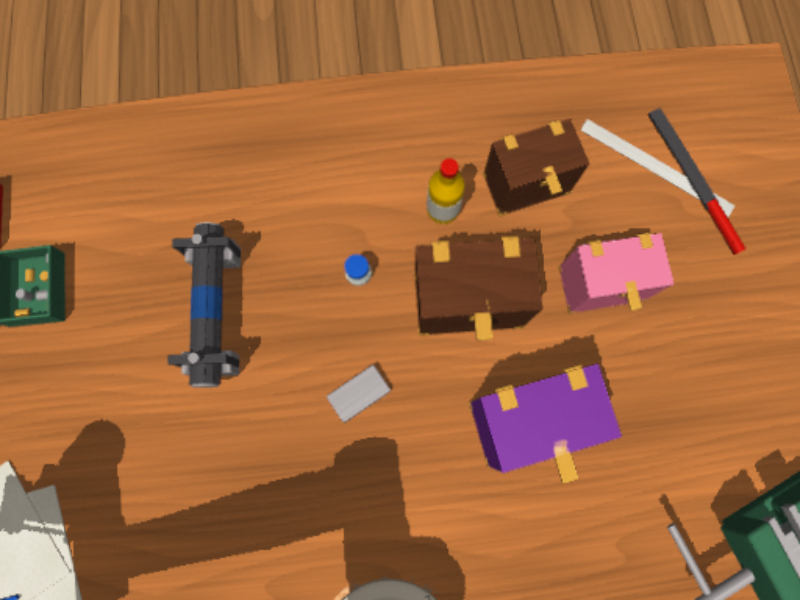

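The large dark brown case is the target: its lid spans (380–508, 270–384) in the side view and (417–541, 232–333) in the top view. The bar with the blue band is at (325,222) side / (206,302) top. The oil bottle is behind the case, the dye jar at (357,268) top and the offcut at (359,393) top.

```bash
python3 - <<'E'
from h import *
np.set_printoptions(precision=4,suppress=True)
s=optics.read_camera("side");t=optics.read_camera("top")
for n,a,b in(("tab",(248,216),(309,214)),("hinge",(302,196),(303,156)),("barmid",(206,142),(131,194))): print(n,*tri([(s,a),(t,b)]))
k=1.5625
for n,c in(("nl",(420,333)),("nr",(541,315)),("fr",(538,232)),("fl",(417,245))): print(n,atz(t,np.array(c)/k,.166))
for n,c in(("nl",(378,292)),("fl",(440,270)),("fr",(508,340)),):print(n,atz(s,np.array(c)/k,.166))
for n,c in(("barnear",(204,384)),("barfar",(208,226)),("band1",(206,288)),("band2",(206,319))):print(n,atz(t,np.array(c)/k,.082))
print("dye",atz(t,np.array((357,268))/k,.055),"oil",atz(t,np.array((449,168))/k,.185),"off",atz(t,np.array((359,393))/k,.022))
E
```

```text
tab [ 0.44   -0.182   0.1601] [np.float64(0.0002478668949857916), np.float64(0.0002478668949858051)]
hinge [ 0.5733 -0.1873  0.151 ] [np.float64(0.00019376688812975849), np.float64(0.00019376688812995567)]
barmid [0.549  0.2306 0.0612] [np.float64(0.0004868877403793042), np.float64(0.00048688774037914203)]
nl [ 0.4506 -0.0954  0.166 ]
nr [ 0.4568 -0.2654  0.166 ]
fr [ 0.5762 -0.2795  0.166 ]
fl [ 0.5758 -0.1055  0.166 ]
nl [ 0.4728 -0.1057  0.166 ]
fl [ 0.5718 -0.1139  0.166 ]
fr [ 0.5618 -0.2746  0.166 ]
barnear [0.4214 0.2317 0.082 ]
barfar [0.6678 0.2136 0.082 ]
band1 [0.5682 0.2211 0.082 ]
band2 [0.5198 0.2234 0.082 ]
dye [ 0.5807 -0.0121  0.055 ] oil [ 0.6788 -0.1629  0.185 ] off [0.3874 0.0059 0.022 ]
```

{"method": "arm_command", "body": {
  "motion": [87, 0.5, 0.7, 0.3, -1, 87, 0.7, 1, 0, -1, 87, 0.7, 1, 0, 0, 87, 0.7, 1, 0, 0, 87, 0.7, 1, 0, 0]
}}

```text
time_s: 1.6
eef_pos: [0.2537, 0.4079, 0.393]
orientation: [[0.999, -0.05, 0.0], [-0.05, -0.999, 0.0], [0.0, -0.0, -1.0]]
force: [0.5, 0.3, -0.2]
width: 0.998
```

{"method": "arm_command", "body": {
  "motion": [87, 0.7, 1, 0, 0, 87, 0.7, 1, 0, 0, 87, 0.7, 1, 0, 0, 87, 0.7, 1, 0, 0, 87, 0.7, 1, 0, 0]
}}

```text
time_s: 2.1
eef_pos: [0.3831, 0.2009, 0.3933]
orientation: [[0.999, -0.051, 0.001], [-0.051, -0.999, 0.001], [0.001, -0.001, -1.0]]
force: [0.9, 1.0, 0.1]
width: 0.999
```

{"method": "arm_command", "body": {
  "motion": [87, 0.7, 1, 0, 0, 87, 0.2, 1, 0, 0, 87, 0, 1, 0, 0, 87, 0, 1, 0, 0, 87, 0, 1, 0, 0]
}}

```text
time_s: 2.6
eef_pos: [0.4079, -0.0004, 0.3931]
orientation: [[0.999, -0.051, 0.001], [-0.051, -0.999, 0.0], [0.001, -0.0, -1.0]]
force: [1.5, -0.4, 0.1]
width: 1.003
```

{"method": "arm_command", "body": {
  "motion": [87, 0, 1, 0, 0, 87, 0, 1, 0, 0, 87, 0, 0.8, 0, 0, 87, 0, 0.5, 0, 0, 87, 0, 0, 0, 0]
}}

```text
time_s: 3.1
eef_pos: [0.4013, -0.1323, 0.3928]
orientation: [[0.998, -0.055, 0.0], [-0.055, -0.998, -0.0], [0.0, 0.0, -1.0]]
force: [0.2, 0.4, 0.5]
width: 1.001
```

```bash
cat >> h.py <<'E'
def units(target,s=None):
    "grasp-point world target -> tool-frame units of 40 mm"
    s=s or monitor.observe();R=np.array(s["orientation"]);g=np.array(s["eef_pos"])+R[:,2]*ctrl.tcp_to_grasp
    return R.T@(np.array(target)-g)/.04, g
np.set_printoptions(precision=4,suppress=True)
E
python3 - <<'E'
from h import *
p=optics.read_camera("wrist");cv2.imwrite("pics/w1.png",p["image"])
o,v=ray(p,[256,192]);print(o,v)
for n in("lid_tab","lid_hinge"):
  for x in finder.pinpoint(p,n)[:3]: print(n,x,atz(p,x["xy"],.1625 if n=="lid_tab" else .158))
print(proj(p,[.44,-.182,.1625]))
print(units([.44,-.182,.1625]))
E
```

```text
[ 0.4703 -0.1347  0.3731] [-0.2724  0.0189 -0.962 ]
lid_tab {'xy': [325.9, 146.1], 'confidence': 0.73} [ 0.4426 -0.1832  0.1625]
lid_hinge {'xy': [406.6, 233.0], 'confidence': 0.62} [ 0.368  -0.2509  0.158 ]
[324.2646 149.6853]
(array([1.0251, 1.2437, 1.6703]), array([ 0.4016, -0.1302,  0.2293]))
```

View pics/w1.png

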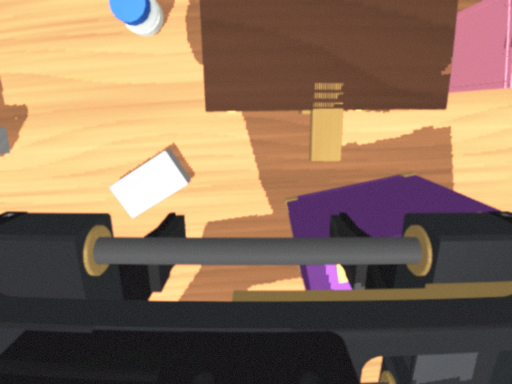

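The tab is at (311–342, 82–161), the lid's near edge runs from (207,111) to (447,108), and the purple case sits close beyond the tab.

```bash
python3 - <<'E'
from h import *
p=optics.read_camera("wrist")
a,b,c=[atz(p,u,.166) for u in((207,111),(447,108),(326,161))];print(a,b,np.linalg.norm(a-b),np.degrees(np.arctan2(-(a-b)[0],(a-b)[1])),c,(a+b)/2)
for u in((288,203),(409,175)):print("purple",atz(p,u,.166))
E
```

```text
[ 0.4721 -0.0975  0.166 ] [ 0.4668 -0.2666  0.166 ] 0.16916298394998855 -1.8100117540539964 [ 0.4328 -0.1803  0.166 ] [ 0.4694 -0.1821  0.166 ]
purple [ 0.4023 -0.152   0.166 ]
purple [ 0.4193 -0.2424  0.166 ]
```

{"method": "arm_command", "body": {
  "motion": [87, 0.5, 0.6, 0, -0.2, 87, 0.58, 0.6, 0, 0, 87, 0, 0, 0.6, 0, 87, 0, 0, 0.6, 0, 87, 0, 0, 0.3, 0]
}}

```text
time_s: 3.8
eef_pos: [0.4425, -0.1793, 0.3307]
orientation: [[0.999, -0.033, -0.003], [-0.033, -0.999, 0.001], [-0.003, -0.001, -1.0]]
force: [-0.6, 0.3, 0.0]
width: 1.003
```

```bash
python3 - <<'E'
from h import *
print(units([.442,-.181,.1625]),monitor.observe()["force"])
p=optics.read_camera("wrist");print([(x["xy"],x["confidence"],atz(p,x["xy"],.1625)) for x in finder.pinpoint(p,"lid_tab")[:2]])
E
```

```text
(array([0.002 , 0.0447, 0.1185]), array([ 0.442 , -0.1792,  0.1672])) [-0.5996  0.3083  0.0288]
[([262.9, 237.5], 0.66, array([ 0.4426, -0.181 ,  0.1625]))]
```

{"method": "arm_command", "body": {
  "motion": [30, 0, 0.045, 0.12, 0, 18, 0, 0, 0, 0, 10, 0, 0, 0, 0, 10, 0, 0, 0, 0, 10, 0, 0, 0, 0]
}}

```text
time_s: 4.4
eef_pos: [0.4427, -0.1822, 0.3284]
orientation: [[0.999, -0.034, 0.001], [-0.034, -0.999, -0.0], [0.001, 0.0, -1.0]]
force: [-0.7, 0.2, -0.4]
width: 0.632
```

{"method": "arm_command", "body": {
  "motion": [10, 0, 0, 0, 0, 10, 0, 0, 0, 0, 10, 0.08, 0, -0.62, 0]
}}

```text
time_s: 4.7
eef_pos: [0.4446, -0.1821, 0.3502]
orientation: [[0.999, -0.035, -0.008], [-0.035, -0.999, 0.002], [-0.008, -0.001, -1.0]]
force: [0.8, -0.4, 0.2]
width: 0.358
```

The fingers close slowly and had not gripped before the lift, so I'll go back down and close fully.

{"method": "arm_command", "body": {
  "motion": [32, -0.08, 0, 0.62, 0, 15, 0, 0, 0, 0, 15, 0, 0, 0, 0, 15, 0, 0, 0, 0, 15, 0, 0, 0, 0]
}}

```text
time_s: 5.2
eef_pos: [0.442, -0.1833, 0.328]
orientation: [[0.999, -0.034, -0.003], [-0.034, -0.999, -0.002], [-0.003, 0.002, -1.0]]
force: [-1.0, -7.9, -2.7]
width: 0.25
```

{"method": "arm_command", "body": {
  "motion": [10, 0, 0, 0, 0, 10, 0, 0, 0, 0]
}}

```text
time_s: 5.4
eef_pos: [0.442, -0.1833, 0.328]
orientation: [[0.999, -0.034, -0.003], [-0.034, -0.999, -0.002], [-0.003, 0.002, -1.0]]
force: [-1.2, -7.7, -2.0]
width: 0.247
```

Gripped (21.5 mm). Swing the lid.

{"method": "arm_command", "body": {
  "motion": [10, 0.08, 0, -0.618, 0, 10, 0.198, 0, -0.591, 0, 10, 0.307, 0, -0.542, 0, 10, 0.405, 0, -0.474, 0]
}}

```text
time_s: 5.8
eef_pos: [0.4817, -0.1848, 0.4177]
orientation: [[0.999, -0.035, -0.003], [-0.035, -0.999, -0.003], [-0.003, 0.003, -1.0]]
force: [3.0, -9.0, -9.3]
width: 0.248
```

{"method": "arm_command", "body": {
  "motion": [10, 0.488, 0, -0.388, 0, 10, 0.553, 0, -0.288, 0, 10, 0.597, 0, -0.177, 0]
}}

```text
time_s: 6.1
eef_pos: [0.5468, -0.1873, 0.4516]
orientation: [[0.999, -0.035, -0.007], [-0.035, -0.999, -0.003], [-0.007, 0.003, -1.0]]
force: [-3.4, -7.0, -5.2]
width: 0.249
```

{"method": "arm_command", "body": {
  "motion": [10, 0.62, 0, -0.06, 0, 10, 0.62, 0, 0.06, 0, 10, 0.597, 0, 0.177, 0, 10, 0, 0, 0, 0]
}}

```text
time_s: 6.5
eef_pos: [0.6233, -0.19, 0.4441]
orientation: [[0.999, -0.034, 0.0], [-0.034, -0.999, -0.005], [0.0, 0.005, -1.0]]
force: [1.3, -5.9, 1.6]
width: 0.246
```

{"method": "arm_command", "body": {
  "motion": [45, 0, 0, 0, 0, 45, 0, 0, 0, 0, 45, 0, 0, 0, 0, 45, 0, 0, -0.8, 0, 45, 0, 0, -0.8, 0]
}}

```text
time_s: 7.0
eef_pos: [0.6209, -0.1878, 0.508]
orientation: [[0.999, -0.033, -0.003], [-0.033, -0.999, 0.0], [-0.003, -0.0, -1.0]]
force: [-0.0, 1.5, 1.1]
width: 0.508
```

{"method": "arm_command", "body": {
  "motion": [45, -0.5, 0, -0.4, 0, 45, -1, 0, 0, 0, 45, -1, 0, 0, 0, 45, -1, 0, 0, 0, 45, 0, 0, 0, 0]
}}

```text
time_s: 7.5
eef_pos: [0.4765, -0.1832, 0.5257]
orientation: [[0.999, -0.034, 0.001], [-0.034, -0.999, 0.0], [0.001, -0.0, -1.0]]
force: [1.5, 0.3, 0.8]
width: 0.52
```

```bash
python3 - <<'E'
from h import *
print(units([0,0,0])[1])
P={c:optics.read_camera(c) for c in("side","top","wrist")}
for n in("lid_tab","gauge_stem","gauge","lid_hinge"):
  for c in P:
    print(n,c,[(np.round(x["xy"]),round(x["confidence"],2)) for x in finder.pinpoint(P[c],n)[:3]])
cv2.imwrite("pics/a.png",np.vstack([np.hstack([P["side"]["image"][100:340,130:430],P["top"]["image"][60:300,200:500]]),cv2.resize(P["wrist"]["image"],(600,450))])[:690])
im=cv2.imread("pics/a.png");cv2.imwrite("pics/a.png",cv2.resize(im,(520,598)))
E
```

```text
[ 0.4767 -0.1831  0.3622]
lid_tab side [(array([325., 141.]), 0.94), (array([336., 309.]), 0.83), (array([176., 293.]), 0.82)]
lid_tab top [(array([363., 304.]), 0.87), (array([302., 195.]), 0.59), (array([409., 194.]), 0.58)]
lid_tab wrist [(array([372.,  19.]), 0.87), (array([431., 171.]), 0.86), (array([258.,   8.]), 0.57)]
gauge_stem side [(array([278., 207.]), 0.65)]
gauge_stem top [(array([307., 176.]), 0.6)]
gauge_stem wrist [(array([260., 131.]), 0.72), (array([153.,  92.]), 0.65)]
gauge side []
gauge top [(array([301., 192.]), 0.54)]
gauge wrist [(array([259., 129.]), 0.63)]
lid_hinge side [(array([369., 278.]), 0.94), (array([303., 193.]), 0.76), (array([396., 206.]), 0.68)]
lid_hinge top [(array([395., 154.]), 0.95), (array([341., 241.]), 0.62)]
lid_hinge wrist [(array([430.,  95.]), 0.8)]
```

View pics/a.png

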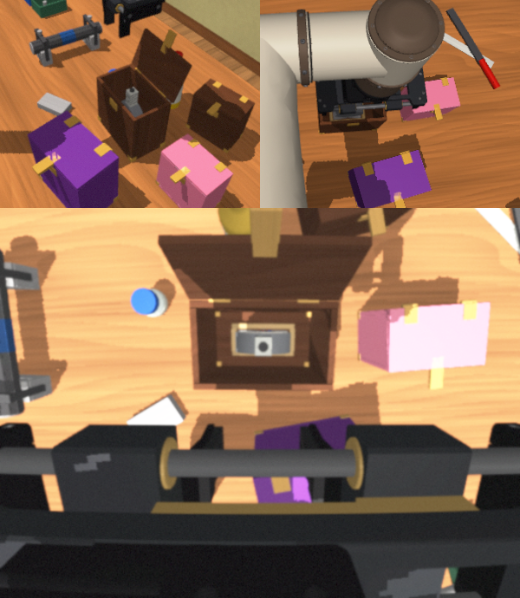

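The lid stands open and leaning back, and the gauge stem shows in the case at about wrist pixel (260,131).

```bash
python3 - <<'E'
from h import *
s=optics.read_camera("side");w=optics.read_camera("wrist")
t=tri([(s,(325,141)),(w,(258,8))]);print("tab",t,np.degrees(np.arctan2(t[0][2]-.158,-(t[0][0]-.5727)))-2)
for pp in((260,131),):
  X=tri([(s,(278,207)),(w,pp)]);print("stem",X,atz(w,pp,.136))
E
```

```text
tab (array([ 0.6216, -0.187 ,  0.2751]), [np.float64(0.000590061357648189), np.float64(0.0005900613576483979)]) 110.65415980966624
stem (array([ 0.5209, -0.1832,  0.142 ]), [np.float64(0.005983802646690601), np.float64(0.005983802646690636)]) [ 0.5251 -0.187   0.136 ]
```

{"method": "arm_command", "body": {
  "motion": [45, 0.55, 0, 0.5, 0, 45, 0.55, 0.05, 0.8, 0, 45, 0, 0, 0.8, 0, 45, 0, 0, 0, 0]
}}

```text
time_s: 8.75
eef_pos: [0.5246, -0.1867, 0.4349]
orientation: [[0.999, -0.034, -0.011], [-0.034, -0.999, 0.002], [-0.011, -0.002, -1.0]]
force: [-1.3, -0.1, -0.3]
width: 0.52
```

```bash
python3 - <<'E'
from h import *
w=optics.read_camera("wrist");s=optics.read_camera("side")
print(units([.5207,-.1835,.136]))
for n in("gauge_stem","gauge"):
  a=finder.pinpoint(w,n)[:2];b=finder.pinpoint(s,n)[:2]
  print(n,a,b,[atz(w,x["xy"],.136) for x in a])
cv2.imwrite("pics/w2.png",w["image"])
E
```

```text
(array([-0.1174, -0.0941,  3.5283]), array([ 0.5253, -0.1873,  0.2771]))
gauge_stem [{'xy': [260.1, 183.4], 'confidence': 0.91}, {'xy': [259.4, 133.1], 'confidence': 0.57}] [{'xy': [284.6, 211.0], 'confidence': 0.74}] [array([ 0.52  , -0.1874,  0.136 ]), array([ 0.5694, -0.1883,  0.136 ])]
gauge [{'xy': [258.9, 159.7], 'confidence': 0.77}] [{'xy': [278.7, 250.1], 'confidence': 0.51}] [array([ 0.5439, -0.187 ,  0.136 ])]
```

View pics/w2.png

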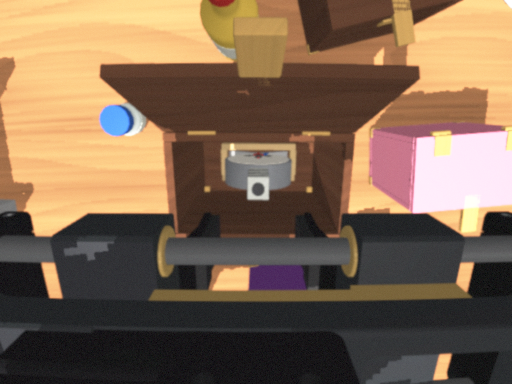

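Stem top at (247–270, 178–200), dial rim behind it. Descending.

{"method": "arm_command", "body": {
  "motion": [45, -0.13, 0, 0.8, 0, 45, 0, 0, 0.8, 0, 45, 0, 0, 0.8, 0, 45, 0, 0, 0.5, 0, 45, 0, 0, 0.3, 0]
}}

```text
time_s: 9.55
eef_pos: [0.5198, -0.1868, 0.3115]
orientation: [[0.999, -0.034, -0.0], [-0.034, -0.999, 0.0], [-0.0, -0.0, -1.0]]
force: [-0.6, 0.1, 0.2]
width: 0.518
```

{"method": "arm_command", "body": {
  "motion": [45, 0, 0, 0.3, 0, 45, 0, 0, 0, 0]
}}

```text
time_s: 9.75
eef_pos: [0.5198, -0.1867, 0.2994]
orientation: [[0.999, -0.034, -0.001], [-0.034, -0.999, 0.0], [-0.001, -0.0, -1.0]]
force: [-0.3, 0.6, 0.5]
width: 0.517
```

{"method": "arm_command", "body": {
  "motion": [10, 0, 0, 0, 0, 10, 0, 0, 0, 0, 10, 0, 0, 0, 0, 10, 0, 0, 0, 0, 10, 0, 0, 0, 0]
}}

```text
time_s: 10.25
eef_pos: [0.5201, -0.1868, 0.3006]
orientation: [[0.999, -0.033, 0.001], [-0.033, -0.999, -0.0], [0.001, 0.0, -1.0]]
force: [-0.1, 0.6, 1.8]
width: 0.225
```

{"method": "arm_command", "body": {
  "motion": [10, 0, 0, 0, 0, 10, 0, 0, -0.15, 0, 10, 0, 0, -0.35, 0, 10, 0, 0, -0.5, 0, 10, 0, 0, -0.6, 0]
}}

```text
time_s: 10.75
eef_pos: [0.5192, -0.1866, 0.3628]
orientation: [[0.999, -0.035, -0.005], [-0.035, -0.999, 0.001], [-0.005, -0.001, -1.0]]
force: [1.0, -0.1, -3.9]
width: 0.227
```

{"method": "arm_command", "body": {
  "motion": [10, 0, 0, -0.7, 0, 10, 0, 0, -0.7, 0, 10, 0, 0, -0.7, 0, 10, 0, 0, -0.6, 0, 10, 0, 0, -0.3, 0]
}}

```text
time_s: 11.25
eef_pos: [0.5197, -0.1868, 0.4856]
orientation: [[0.999, -0.034, 0.002], [-0.034, -0.999, 0.0], [0.002, -0.0, -1.0]]
force: [0.7, -0.6, -4.1]
width: 0.229
```

```bash
python3 - <<'E'
from h import *
st=monitor.observe();print(st["width"],st["force"],units([0,0,0])[1],st["q"])
s=optics.read_camera("side");w=optics.read_camera("wrist")
for n in("gauge_stem","gauge","gauge_seat","mark","pointer_tip"):
  print(n,finder.pinpoint(s,n)[:2],finder.pinpoint(w,n)[:2])
a=w["image"][100:300,150:350];cv2.imwrite("pics/w3.png",np.hstack([cv2.resize(a,(400,400)),cv2.resize(s["image"][80:280,180:380],(400,400))]))
E
```

```text
0.22901787819628353 [ 0.7074 -0.6116 -4.1362] [ 0.5201 -0.1868  0.3221] [-0.0515  0.2128 -0.0334 -0.0002 -1.3225  1.5883]
gauge_stem [{'xy': [288.0, 135.9], 'confidence': 0.89}] [{'xy': [256.6, 243.6], 'confidence': 0.66}, {'xy': [257.1, 182.4], 'confidence': 0.47}]
gauge [{'xy': [285.4, 189.8], 'confidence': 0.91}] [{'xy': [255.9, 186.5], 'confidence': 0.8}]
gauge_seat [{'xy': [286.8, 188.6], 'confidence': 0.98}] [{'xy': [256.8, 181.7], 'confidence': 0.6}]
mark [] [{'xy': [266.9, 173.2], 'confidence': 0.51}]
pointer_tip [{'xy': [284.1, 138.5], 'confidence': 0.49}] [{'xy': [256.7, 175.7], 'confidence': 0.59}, {'xy': [257.9, 53.7], 'confidence': 0.54}]
```

View pics/w3.png

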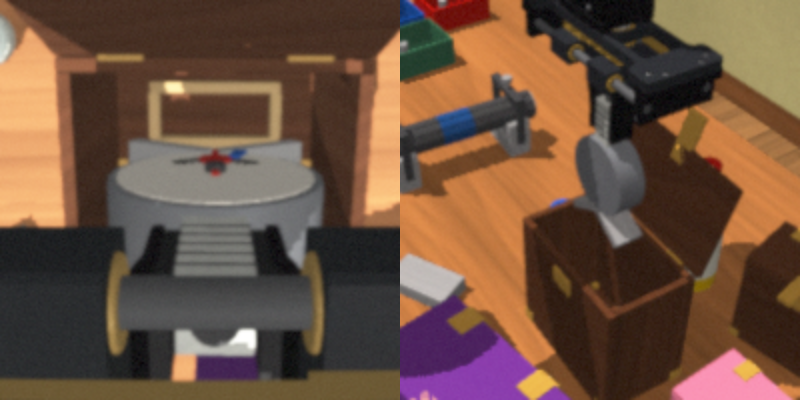

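The wrist camera sees the dial face: the pointer hangs at about (257,176) px and the blue mark is at about (268,177), to the right (−y, the positive side). I'll measure its angle on the dial plane.

```bash
cat >> h.py <<'E'
def dial(w,off=.0147,yaw=None):
    "angles of mark & pointer on dial plane, assuming gauge upright in the tool frame, tool x = +-gauge x"
    st=monitor.observe();R=np.array(st["orientation"]);g=np.array(st["eef_pos"])+R[:,2]*ctrl.tcp_to_grasp
    hsv=cv2.cvtColor(cv2.resize(w["image"],None,fx=1,fy=1),cv2.COLOR_BGR2HSV);res={}
    c=proj(w,g+R@[off,0,.064]);m=np.zeros(hsv.shape[:2],np.uint8);cv2.ellipse(m,(int(c[0]),int(c[1])),(55,17),0,0,360,255,-1)
    for n,lo,hi in(("blue",(95,90,40),(130,255,255)),("red",(0,110,60),(8,255,255)),("red2",(172,110,60),(180,255,255))):
        k=cv2.inRange(hsv,lo,hi)&m;ys,xs=np.nonzero(k)
        if len(xs)==0: continue
        L=[]
        for u in zip(xs,ys):
            o,v=ray(w,u);o=R.T@(o-g);v=R.T@v;L.append((o+v*(off-o[0])/v[0])[1:]-[0,.064])
        L=np.array(L);res[n]=(len(L),(xs.mean(),ys.mean()),L.mean(0)*1e3,L.min(0)*1e3,L.max(0)*1e3)
    return c,res
E
python3 - <<'E'
from h import *
w=optics.read_camera("wrist")
c,r=dial(w);print(c)
for k,v in r.items():print(k,*v)
for u in((207.5,187),(309,187),(257,200),(257,175)):
    st=monitor.observe();R=np.array(st["orientation"]);g=np.array(st["eef_pos"])+R[:,2]*ctrl.tcp_to_grasp
    o,v=ray(w,u);o=R.T@(o-g);v=R.T@v;print(u,o+v*(.0147-o[0])/v[0])
print(units([.549,.225,.26]))
E
```

```text
[259.1082 186.072 ]
blue 23 (np.float64(268.0869565217391), np.float64(176.65217391304347)) [ 7.7916 31.4671] [ 5.1376 22.758 ] [10.5363 37.8272]
red 63 (np.float64(256.3333333333333), np.float64(179.9206349206349)) [-2.1033 19.9696] [-41.4954  -2.6786] [ 4.858  37.7954]
red2 5 (np.float64(260.0), np.float64(179.2)) [ 0.8867 22.0657] [-2.3792 19.2419] [ 4.1326 26.3477]
(207.5, 187) [ 0.0147 -0.0378  0.0612]
(309, 187) [0.0147 0.0365 0.0614]
(257, 200) [ 0.0147 -0.0015  0.0297]
(257, 175) [ 0.0147 -0.0016  0.1018]
(array([  0.3805, -10.3125,   1.5046]), array([ 0.5199, -0.1868,  0.3202]))
```

{"method": "arm_command", "body": {
  "motion": [10, 0, -0.2, 0, 0, 10, 0, -0.4, 0, 0, 10, 0, -0.6, 0, 0, 10, 0, -0.8, 0, 0, 10, 0.1, -0.9, 0, 0]
}}

```text
time_s: 12.4
eef_pos: [0.5273, -0.0699, 0.4842]
orientation: [[0.999, -0.035, 0.0], [-0.035, -0.999, 0.0], [0.0, -0.0, -1.0]]
force: [1.0, 0.5, -2.8]
width: 0.225
```

{"method": "arm_command", "body": {
  "motion": [10, 0.1, -1, 0, 0, 10, 0.17, -1, 0.1, 0, 10, 0, -1, 0.2, 0, 10, 0, -1, 0.2, 0, 10, 0, -0.9, 0.2, 0]
}}

```text
time_s: 12.9
eef_pos: [0.5448, 0.1269, 0.4559]
orientation: [[0.999, -0.033, 0.0], [-0.033, -0.999, 0.001], [0.0, -0.001, -1.0]]
force: [-0.0, -0.2, -3.2]
width: 0.224
```

{"method": "arm_command", "body": {
  "motion": [10, 0, -0.8, 0.2, 0.1, 10, 0, -0.7, 0.1, 0.1, 10, 0, -0.5, 0.1, 0.1, 10, 0, -0.4, 0, 0.1, 10, 0, -0.23, 0, 0.05]
}}

```text
time_s: 13.4
eef_pos: [0.5499, 0.2314, 0.4397]
orientation: [[0.997, -0.072, -0.0], [-0.072, -0.997, 0.0], [-0.0, -0.0, -1.0]]
force: [-0.9, 0.2, -4.4]
width: 0.225
```

{"method": "arm_command", "body": {
  "motion": [10, 0, 0, 0, 0, 10, 0, 0, 0, 0, 10, 0, 0, 0, 0]
}}

```text
time_s: 13.7
eef_pos: [0.5501, 0.2289, 0.4402]
orientation: [[0.997, -0.074, 0.0], [-0.074, -0.997, -0.0], [0.0, 0.0, -1.0]]
force: [-0.5, -0.5, -3.8]
width: 0.226
```

```bash
python3 - <<'E'
from h import *
print(units([.549,.2295,.1934]),monitor.observe()["orientation"])
P={c:optics.read_camera(c) for c in("side","top","wrist")}
for n in("bar_mid","gauge_seat","gauge_stem"):
  for c in P: print(n,c,[(np.round(x["xy"],1),round(x["confidence"],2)) for x in finder.pinpoint(P[c],n)[:2]])
w=P["wrist"]
for z in(.06,.082): print(proj(w,[.549,.2295,z]))
cv2.imwrite("pics/w4.png",np.vstack([w["image"][:300],np.hstack([cv2.resize(P["side"]["image"][80:230,130:258],(256,300)),cv2.resize(P["top"]["image"][120:270,60:188],(256,300))])]))
E
```

```text
(array([-0.0281, -0.0146,  2.0829]), array([0.5501, 0.2288, 0.2767])) [[ 0.9973 -0.0737  0.    ]
 [-0.0737 -0.9973 -0.0001]
 [ 0.      0.0001 -1.    ]]
bar_mid side [(array([204.9, 142.2]), 0.62)]
bar_mid top [(array([133.9, 194.5]), 0.64)]
bar_mid wrist [(array([258.8, 174.1]), 0.56)]
gauge_seat side [(array([206. , 113.6]), 0.94)]
gauge_seat top [(array([123.8, 186.8]), 0.68)]
gauge_seat wrist [(array([256.8, 183. ]), 0.66)]
gauge_stem side [(array([201.3,  74. ]), 0.6)]
gauge_stem top [(array([ 98.8, 170. ]), 0.66)]
gauge_stem wrist [(array([256.5, 239.3]), 0.6)]
[257.8667 167.6309]
[257.9046 171.172 ]
```

View pics/w4.png

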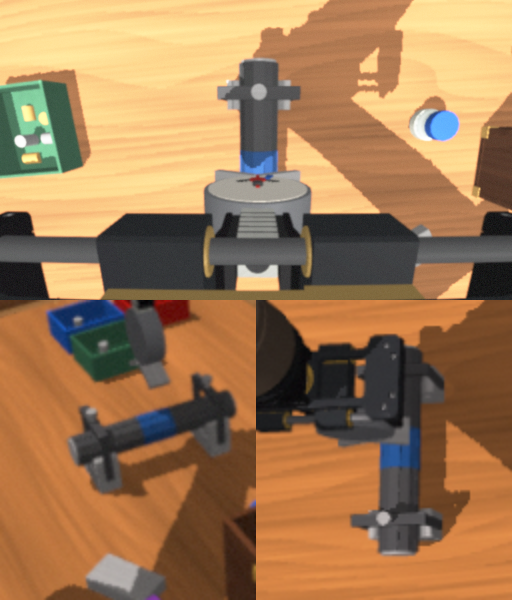

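The gauge hangs straight above the bar and parallel to it: bar centre is at col 258.5 and dial centre at col 258. The band's far edge is at about row 152.

```bash
python3 - <<'E'
from h import *
P={c:optics.read_camera(c) for c in("side","top","wrist")};w=P["wrist"]
print("band far edge",atz(w,(258.5,152),.082),"bar far end",atz(w,(259.5,60),.08),"axis at band",atz(w,(258.5,165),.07))
print("bar",tri([(P["side"],(204.9,142.2)),(P["top"],(133.9,194.5))]),tri([(P["side"],(204.9,142.2)),(w,(258.8,170))]))
print("seat",tri([(P["side"],(206,113.6)),(w,(256.8,183))]))
E
```

```text
band far edge [0.5718 0.2279 0.082 ] bar far end [0.6728 0.2196 0.08  ] axis at band [0.5541 0.2292 0.07  ]
bar (array([0.5436, 0.222 , 0.068 ]), [np.float64(0.0023147246386034156), np.float64(0.0023147246386034316)]) (array([0.5455, 0.2298, 0.0621]), [np.float64(0.0009151469795283278), np.float64(0.0009151469795284048)])
seat (array([0.5553, 0.23  , 0.1566]), [np.float64(0.0023521354162447335), np.float64(0.0023521354162447617)])
```

{"method": "arm_command", "body": {
  "motion": [10, -0.08, -0.02, 0.3, 0, 10, 0, 0, 0.6, 0, 10, 0, 0, 0.5, 0, 10, 0, 0, 0.3, 0, 10, 0, 0, 0.15, 0]
}}

```text
time_s: 14.95
eef_pos: [0.5467, 0.2306, 0.3641]
orientation: [[0.997, -0.073, -0.002], [-0.073, -0.997, -0.002], [-0.002, 0.002, -1.0]]
force: [0.0, 0.0, -3.0]
width: 0.232
```

{"method": "arm_command", "body": {
  "motion": [10, 0, 0, 0.07, 0, 10, 0, 0, 0.05, 0, 10, 0, 0, 0, 0]
}}

```text
time_s: 15.25
eef_pos: [0.5472, 0.2308, 0.3618]
orientation: [[0.997, -0.073, 0.001], [-0.073, -0.997, 0.001], [0.001, -0.001, -1.0]]
force: [-0.3, -0.4, -3.8]
width: 0.23
```

{"method": "arm_command", "body": {
  "motion": [10, 0, 0, 0.04, 0, 10, 0, 0, 0.03, 0, 10, 0, 0, 0, 0]
}}

```text
time_s: 15.55
eef_pos: [0.5472, 0.2308, 0.3594]
orientation: [[0.997, -0.073, 0.002], [-0.073, -0.997, 0.001], [0.001, -0.001, -1.0]]
force: [0.1, 0.2, -0.7]
width: 0.225
```

{"method": "arm_command", "body": {
  "motion": [10, 0, 0, 0.03, 0, 10, 0, 0, 0, 0]
}}

```text
time_s: 15.75
eef_pos: [0.5472, 0.2308, 0.3592]
orientation: [[0.997, -0.072, 0.002], [-0.072, -0.997, 0.001], [0.002, -0.001, -1.0]]
force: [-1.1, -0.2, 4.4]
width: 0.227
```

Seated with light contact. The arm's commands cannot tilt the tool, so I'll regrip across the stem's x faces to let the gauge turn about the bar axis. First, a staged, caged release to check that it stands.

{"method": "arm_command", "body": {
  "motion": [22, 0, 0, 0, 0, 23, 0, 0, 0, 0, 24, 0, 0, 0, 0, 24, 0, 0, 0, 0, 24, 0, 0, 0, 0]
}}

```text
time_s: 16.25
eef_pos: [0.5471, 0.2307, 0.3571]
orientation: [[0.997, -0.073, 0.0], [-0.073, -0.997, -0.0], [0.0, 0.0, -1.0]]
force: [0.6, 0.6, 1.2]
width: 0.273
```

```bash
python3 - <<'E'
from h import *
w=optics.read_camera("wrist");s=optics.read_camera("side");print(monitor.observe()["width"]*87,monitor.observe()["force"])
c,r=dial(w);print(c)
for k,v in r.items():print(k,*v[:3])
cv2.imwrite("pics/w5.png",np.hstack([cv2.resize(w["image"][120:270,180:330],(600,600),interpolation=cv2.INTER_CUBIC)[:,100:500],cv2.resize(s["image"][60:210,140:240],(400,600),interpolation=cv2.INTER_CUBIC)]))
E
```

```text
23.741042489112566 [0.0097 0.3569 0.3068]
[259.0822 186.0632]
blue 147 (np.float64(261.5034013605442), np.float64(171.4421768707483)) [ 2.4335 53.3855]
red 61 (np.float64(257.4754098360656), np.float64(179.45901639344262)) [-1.1717 21.5358]
red2 5 (np.float64(260.4), np.float64(179.4)) [ 1.2309 21.3831]
```

View pics/w5.png

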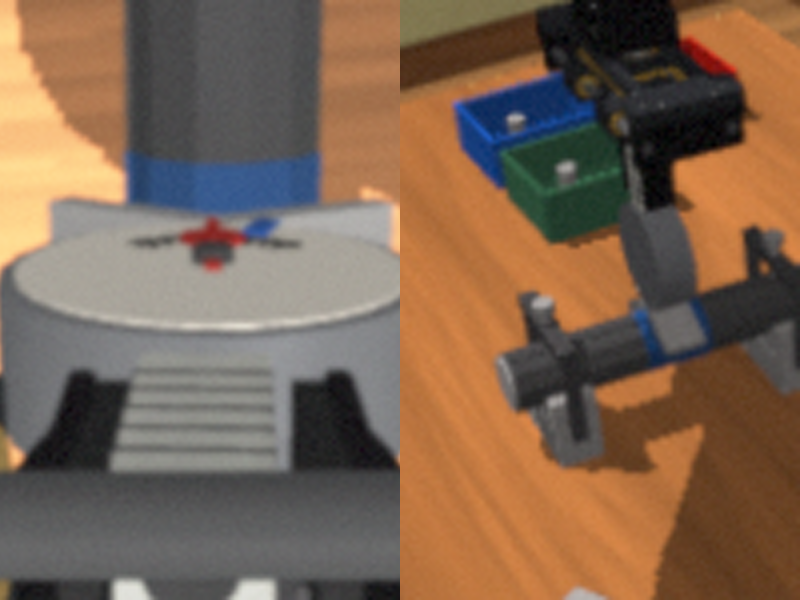

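Standing upright on the band: the pointer is at (213,225), the centre of the dial, and the mark at (262,228) to its right. I'll open the cage a little more and check that nothing drifts.

{"method": "arm_command", "body": {
  "motion": [27, 0, 0, 0, 0, 27, 0, 0, 0, 0, 30, 0, 0, 0, 0, 30, 0, 0, 0, 0, 30, 0, 0, 0, 0]
}}

```text
time_s: 16.85
eef_pos: [0.547, 0.2306, 0.3572]
orientation: [[0.997, -0.073, -0.0], [-0.073, -0.997, -0.0], [-0.0, 0.0, -1.0]]
force: [-0.2, 0.5, 0.5]
width: 0.341
```

```bash
python3 - <<'E'
from h import *
a=optics.read_camera("wrist");print(monitor.observe()["width"]*87)
c,r=dial(a)
for k,v in r.items():print(k,*v[:3])
print(finder.pinpoint(a,"gauge_stem")[:1],finder.pinpoint(a,"pointer_tip")[:1])
q=a["image"][120:270,180:330];b=cv2.imread("pics/w5.png")[:,:400]
c2=cv2.resize(q,(600,600),interpolation=cv2.INTER_CUBIC)[:,100:500]
g=lambda x:cv2.cvtColor(x,cv2.COLOR_BGR2GRAY).astype(np.float32)
print(cv2.phaseCorrelate(g(b)[200:330],g(c2)[200:330]),cv2.phaseCorrelate(g(b)[350:470,110:290],g(c2)[350:470,110:290]))
cv2.imwrite("pics/w6.png",np.hstack([b,c2]))
E
```

```text
30.24680585827294
blue 138 (np.float64(262.1376811594203), np.float64(171.43478260869566)) [ 3.0285 53.3005]
red 61 (np.float64(255.95081967213116), np.float64(179.24590163934425)) [-2.4155 22.135 ]
red2 4 (np.float64(260.75), np.float64(180.25)) [ 1.5156 18.5378]
[{'xy': [248.1, 239.9], 'confidence': 0.89}] [{'xy': [253.1, 173.8], 'confidence': 0.62}]
((-0.722112173860495, 0.27646889253762197), 0.3447672695583767) ((-0.8239116146941114, 0.2518180798339813), 0.12270533102530021)
```

View pics/w6.png

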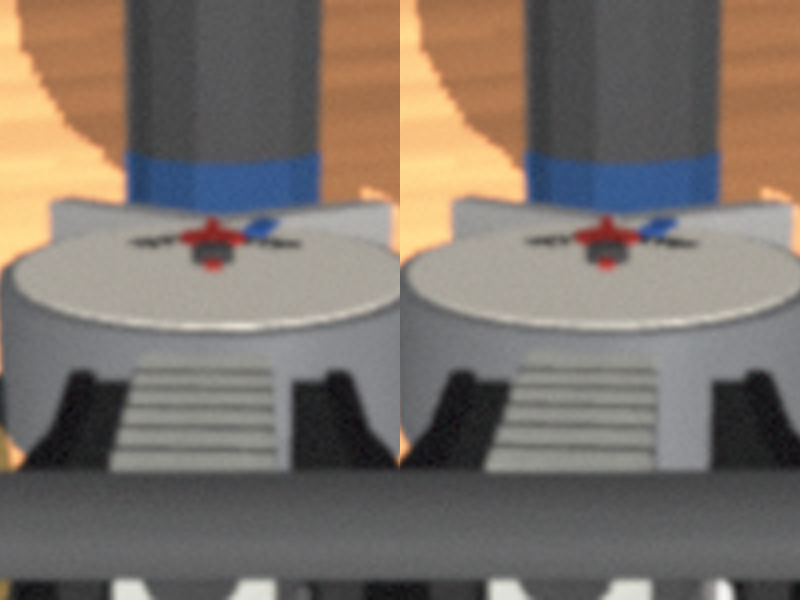

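The gauge leans along with the left finger, so it will not stand free on the bar. Views so far: 9. Better plan: regrip, set it on its feet on the clear bench at about (0.54, 0.10), read the mark from in front, then regrip across x so that it can pivot about the bar axis.

{"method": "arm_command", "body": {
  "motion": [10, 0, 0, 0, 0, 10, 0, 0, 0, 0, 10, 0, 0, 0, 0, 10, 0, 0, 0, 0, 10, 0, 0, 0, 0]
}}

```text
time_s: 17.5
eef_pos: [0.5471, 0.2304, 0.3573]
orientation: [[0.997, -0.073, -0.0], [-0.073, -0.997, -0.001], [-0.0, 0.001, -1.0]]
force: [0.3, -1.3, 0.4]
width: 0.228
```

{"method": "arm_command", "body": {
  "motion": [10, 0, 0, -0.15, 0, 10, 0, 0, -0.35, 0, 10, 0, 0, -0.5, 0, 10, 0, 0.2, -0.4, 0, 10, 0, 0.4, -0.1, 0]
}}

```text
time_s: 18.0
eef_pos: [0.5454, 0.2073, 0.4184]
orientation: [[0.997, -0.072, 0.002], [-0.072, -0.997, 0.002], [0.002, -0.002, -1.0]]
force: [0.4, -0.6, -3.0]
width: 0.227
```

{"method": "arm_command", "body": {
  "motion": [10, 0, 0.6, 0, 0, 10, 0, 0.7, 0, 0, 10, 0, 0.7, 0, 0, 10, 0, 0.45, 0.1, 0, 10, 0, 0.2, 0.3, 0]
}}

```text
time_s: 18.5
eef_pos: [0.5372, 0.0992, 0.4011]
orientation: [[0.997, -0.075, 0.001], [-0.075, -0.997, 0.001], [0.001, -0.001, -1.0]]
force: [0.0, 1.4, -4.3]
width: 0.229
```

{"method": "arm_command", "body": {
  "motion": [10, 0, 0, 0.6, 0, 10, 0, 0, 0.7, 0, 10, 0, 0, 0.6, 0, 10, 0, 0, 0.4, 0, 10, 0, 0, 0.2, 0]
}}

```text
time_s: 19.0
eef_pos: [0.5368, 0.101, 0.298]
orientation: [[0.997, -0.073, -0.005], [-0.073, -0.997, -0.002], [-0.005, 0.002, -1.0]]
force: [-0.2, 0.2, -4.3]
width: 0.229
```

{"method": "arm_command", "body": {
  "motion": [10, 0, 0, 0.06, 0, 10, 0, 0, 0, 0]
}}

```text
time_s: 19.2
eef_pos: [0.5378, 0.1013, 0.2987]
orientation: [[0.997, -0.073, 0.0], [-0.073, -0.997, -0.0], [0.0, 0.0, -1.0]]
force: [0.5, -0.1, -3.3]
width: 0.23
```

{"method": "arm_command", "body": {
  "motion": [10, 0, 0, 0.1, 0, 10, 0, 0, 0.03, 0, 10, 0, 0, 0, 0]
}}

```text
time_s: 19.5
eef_pos: [0.5375, 0.101, 0.2938]
orientation: [[0.997, -0.073, 0.0], [-0.073, -0.997, 0.0], [0.0, -0.0, -1.0]]
force: [-0.9, 0.0, -3.8]
width: 0.228
```

{"method": "arm_command", "body": {
  "motion": [10, 0, 0, 0.03, 0, 10, 0, 0, 0, 0]
}}

```text
time_s: 19.7
eef_pos: [0.5375, 0.101, 0.2925]
orientation: [[0.997, -0.073, 0.0], [-0.073, -0.997, 0.0], [0.0, -0.0, -1.0]]
force: [-0.2, 1.2, -4.2]
width: 0.227
```

{"method": "arm_command", "body": {
  "motion": [10, 0, 0, 0.03, 0, 10, 0, 0, 0, 0]
}}

```text
time_s: 19.9
eef_pos: [0.5378, 0.101, 0.2922]
orientation: [[0.997, -0.073, 0.001], [-0.073, -0.997, -0.0], [0.001, -0.0, -1.0]]
force: [-2.1, -1.0, 2.0]
width: 0.227
```

{"method": "arm_command", "body": {
  "motion": [10, 0, 0, 0.025, 0, 10, 0, 0, 0, 0]
}}

```text
time_s: 20.1
eef_pos: [0.5379, 0.1008, 0.2919]
orientation: [[0.997, -0.072, 0.002], [-0.072, -0.997, -0.001], [0.002, 0.0, -1.0]]
force: [-1.1, -2.2, 6.0]
width: 0.226
```

{"method": "arm_command", "body": {
  "motion": [45, 0, 0, -0.02, 0, 45, 0, 0, 0, 0, 45, 0, 0, 0, 0, 45, 0, 0, -0.6, 0, 45, 0, 0, -0.8, 0]
}}

```text
time_s: 20.6
eef_pos: [0.5372, 0.101, 0.3457]
orientation: [[0.997, -0.073, -0.004], [-0.073, -0.997, -0.002], [-0.004, 0.002, -1.0]]
force: [0.4, 0.9, -0.2]
width: 0.507
```

{"method": "arm_command", "body": {
  "motion": [45, 0.5, 0, -0.4, 0, 45, 0.9, 0, 0, 0, 45, 1, 0, 0, 0, 45, 0.8, 0, 0, 0, 45, 0, 0, 0, 0]
}}

```text
time_s: 21.1
eef_pos: [0.6682, 0.0914, 0.361]
orientation: [[0.997, -0.075, 0.0], [-0.075, -0.997, -0.0], [0.0, 0.0, -1.0]]
force: [-0.5, 1.0, -0.4]
width: 0.518
```

```bash
python3 - <<'E'
from h import *
w=optics.read_camera("wrist");s=optics.read_camera("side");print(units([0,0,0])[1])
for n in("gauge_stem","gauge","pointer_tip","mark"): print(n,finder.pinpoint(w,n)[:2],finder.pinpoint(s,n)[:1])
c=proj(w,[.551,.10,.064]);print(c,proj(w,[.5375,.101,.128]))
x,y=int(c[0]),int(c[1]);print(x,y)
cv2.imwrite("pics/w7.png",cv2.resize(w["image"][max(y-70,0):y+80,x-100:x+100],(800,600),interpolation=cv2.INTER_CUBIC));np.save("w7.npy",[max(y-70,0),x-100])
E
```

```text
[0.6651 0.0915 0.1981]
gauge_stem [{'xy': [266.6, 269.8], 'confidence': 0.71}] [{'xy': [223.7, 146.7], 'confidence': 0.73}]
gauge [{'xy': [258.2, 265.9], 'confidence': 0.8}, {'xy': [266.5, 267.3], 'confidence': 0.51}] [{'xy': [227.4, 181.0], 'confidence': 0.96}]
pointer_tip [] []
mark [{'xy': [257.4, 267.5], 'confidence': 0.54}, {'xy': [342.4, 226.2], 'confidence': 0.4}] []
[258.4522 286.7036] [258.7488 340.9607]
258 286
```

View pics/w7.png

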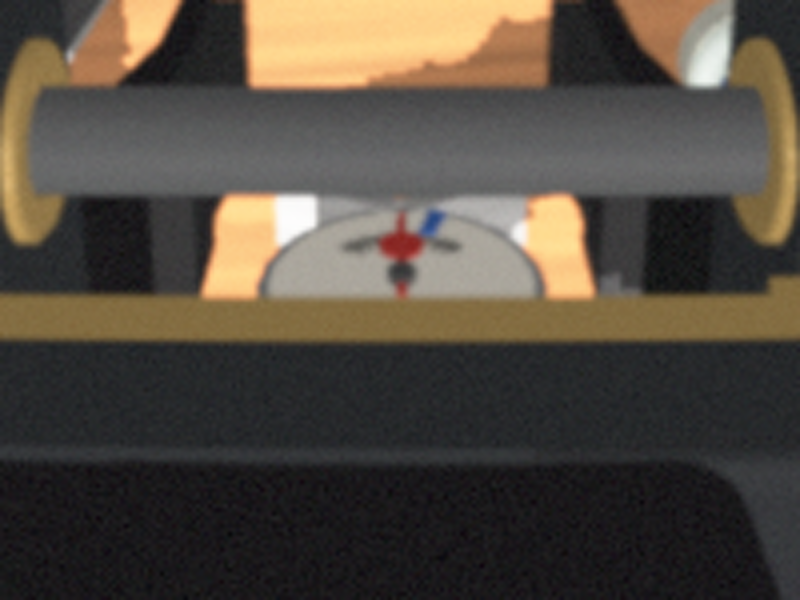

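The gauge stands on the bench. The dial centre is at (401,272), the pointer tip at about (401,213) and the blue mark at about (432,223) in the crop (10 views).

```bash
python3 - <<'E'
from h import *
w=optics.read_camera("wrist");st=monitor.observe();R=np.array(st["orientation"])
g=np.array([.5378,.101,0])
def pl(u,off):
    o,v=ray(w,(158+u[0]/4,216+u[1]/4));o=R.T@(o-g);v=R.T@v;X=o+v*(off-o[0])/v[0];return X[1]*1e3,-X[2]*1e3
for off in(.0142,.0155):
    C=pl((401,272),off);T=pl((401,212),off);L=pl((263,290),off);Rr=pl((543,290),off)
    print(off,C,T,L,Rr)
    for u in((432,223),(425,236),(440,212)):
        m=pl(u,off);print(m,np.arctan2(m[0]-C[0],C[1]-m[1]),np.arctan2(m[0]-(L[0]+Rr[0])/2,64-m[1]),np.hypot(m[0]-C[0],64-m[1]))
print(units([.5378,.101,.1288]))
E
```

```text
0.0142 (np.float64(-0.34907816147449117), np.float64(67.78040813385927)) (np.float64(-0.24513432534846316), np.float64(36.7757859102707)) (np.float64(-36.94916685821859), np.float64(76.2557142219858)) (np.float64(37.267595609091636), np.float64(76.19554267823709))
(np.float64(8.793919970181669), np.float64(42.88126038614681)) 0.3519159401479491 0.38812486114527 23.01294369943141
(np.float64(6.587390074791136), np.float64(49.840595117216054)) 0.3689469642747024 0.4261639788007187 15.767160119289962
(np.float64(11.348641952725668), np.float64(36.77461107675334)) 0.36076392420196457 0.38994650858980645 29.632051192791312
0.0155 (np.float64(-0.357856212472961), np.float64(69.74835752142472)) (np.float64(-0.2546535760027033), np.float64(38.96482214796498)) (np.float64(-36.69695807099512), np.float64(78.16322814565846)) (np.float64(36.99058168486482), np.float64(78.10348567138786))
(np.float64(8.719945296464024), np.float64(45.026759885651636)) 0.3519159401479497 0.42439460235626536 21.03307682371689
(np.float64(6.529149659687224), np.float64(51.93646919688538)) 0.36894696427470197 0.486624839622521 13.890990796946921
(np.float64(11.256450142479071), np.float64(38.96365569191607)) 0.3607639242019651 0.41763629254445567 27.599105935149527
(array([-3.1867,  0.0027,  1.7778]), array([0.6649, 0.0918, 0.2   ]))
```

```bash
python3 - <<'E'
from h import *
from scipy.optimize import least_squares
w=optics.read_camera("wrist");st=monitor.observe();R=np.array(st["orientation"]);im=w["image"];hsv=cv2.cvtColor(im,cv2.COLOR_BGR2HSV)
x0,y0=158,216
g=cv2.GaussianBlur(cv2.cvtColor(im,cv2.COLOR_BGR2GRAY),(3,3),0)
gg=np.array([.5378,.101,.064])
def pl(u,off):
    o,v=ray(w,u);o=R.T@(o-gg);v=R.T@v;X=o+v*(off-o[0])/v[0];return np.array([X[1],X[2]])*1e3
# rim: dark outline scanning outward along rays from hub
hub=np.array([258.2,284]);pts=[]
for a in np.radians(np.r_[-170:-125:3,-55:-10:3]):
    d=np.array([np.cos(a),np.sin(a)*.5]);best=None
    r=np.arange(15,42,.25);val=[float(cv2.getRectSubPix(g,(1,1),tuple(map(float,hub+d*k)))[0,0]) for k in r]
    gr=np.gradient(np.array(val));k=np.argmin(gr[28:])+28
    p=hub+d*r[k]
    if 266<p[1]<289: pts.append(p)
pts=np.array(pts);print((pts-[x0,y0]).round(1)[::4]*4)
def res(q): return [np.hypot(*(pl(p,q[0])-q[1:3]))-40 for p in pts]
for fx in(False,True):
    s=least_squares(lambda q:res([q[0],q[1],0 if fx else q[2]]),[.0145,0,0],x_scale=[.001,1,1],loss="soft_l1");print(s.x*[1e3,1,1],np.std(s.fun))
    q=s.x
    k=cv2.inRange(hsv,(95,110,50),(130,255,255));ys,xs=np.nonzero(k);sel=(xs>255)&(xs<280)&(ys>265)&(ys<282)
    B=np.array([pl(u,q[0])-[q[1],0 if fx else q[2]] for u in zip(xs[sel],ys[sel])]);m=B.mean(0);print(len(B),m,np.hypot(*m),np.arctan2(m[0],m[1]),np.median(np.arctan2(B[:,0],B[:,1])))
E
```

```text
[[270.8 260.4]
 [279.2 247.6]
 [294.8 236.4]
 [309.6 224.8]
 [484.  218.8]
 [500.4 230.4]
 [519.2 240.4]
 [525.6 254. ]]
[-1.5827 -0.2442 19.5672] 4.041977761821337
12 [ 9.601  36.8981] 38.12673090954761 0.25455908498972635 0.25442468141884844
[ 8.7907 -0.1229  0.    ] 3.895819218573749
12 [ 8.9092 38.8668] 39.87484538561632 0.22533177227074289 0.22510063909418915
```

The rim is too oblique for a sound fit (estimates range 0.23–0.39). I have to turn 90° for the regrip anyway; turned, the camera can see the dial unobstructed and less obliquely.

{"method": "arm_command", "body": {
  "motion": [45, 0.3, 0, 0, 1, 45, 0.3, 0, 0, 1, 45, 0.3, 0, 0, 1, 45, 0.3, 0, 0, 1, 45, 0, 0, 0, 1]
}}

```text
time_s: 22.2
eef_pos: [0.7129, 0.0815, 0.3625]
orientation: [[0.871, -0.491, 0.0], [-0.491, -0.871, -0.0], [0.0, 0.0, -1.0]]
force: [0.7, -0.1, 0.3]
width: 0.518
```

{"method": "arm_command", "body": {
  "motion": [45, 0, 0, 0, 1, 45, 0, 0, 0, 1, 45, 0, 0, 0, 1, 45, 0, 0, 0, 1, 45, 0, 0, 0, 1]
}}

```text
time_s: 22.7
eef_pos: [0.7119, 0.082, 0.363]
orientation: [[0.582, -0.813, 0.0], [-0.813, -0.582, 0.0], [-0.0, -0.0, -1.0]]
force: [0.0, 0.1, -0.6]
width: 0.518
```

{"method": "arm_command", "body": {
  "motion": [45, 0, 0, 0, 1, 45, 0, 0, 0, 1, 45, 0, 0, 0, 1, 45, 0, 0, 0, 1, 45, 0, 0, 0, 1]
}}

```text
time_s: 23.2
eef_pos: [0.7119, 0.082, 0.363]
orientation: [[0.184, -0.983, -0.0], [-0.983, -0.184, 0.0], [-0.0, 0.0, -1.0]]
force: [0.2, -0.1, 0.1]
width: 0.513
```

{"method": "arm_command", "body": {
  "motion": [45, -0.4, -0.1, 0.2, 1, 45, -0.4, -0.1, 0.2, 1, 45, 0, 0, 0, 1, 45, 0, 0, 0, 0]
}}

```text
time_s: 23.6
eef_pos: [0.7152, 0.1153, 0.3465]
orientation: [[-0.072, -0.997, -0.001], [-0.997, 0.072, -0.0], [0.0, 0.001, -1.0]]
force: [-0.1, 0.9, 0.1]
width: 0.517
```

```bash
python3 - <<'E'
from h import *
w=optics.read_camera("wrist");st=monitor.observe();print(st["eef_pos"],st["orientation"],st["q"],f(w))
c=proj(w,[.5378+.014,.10,.064]);print("dial px",c)
cv2.imwrite("pics/w8raw.png",w["image"])
x,y=int(np.clip(c[0],60,452)),int(np.clip(c[1],60,324))
print(x-60,y-60);cv2.imwrite("pics/w8.png",cv2.resize(w["image"][y-60:y+60,x-60:x+60],(600,600),interpolation=cv2.INTER_CUBIC))
E
```

```text
[0.7152 0.115  0.3469] [[-0.0709 -0.9975 -0.0001]
 [-0.9975  0.0709 -0.0002]
 [ 0.0002  0.     -1.    ]] [ 0.3818  0.5926  0.2086  0.0002 -1.1869 -0.4528] 290.03001141771364
dial px [430.0014 157.3834]
370 97
```

View pics/w8.png

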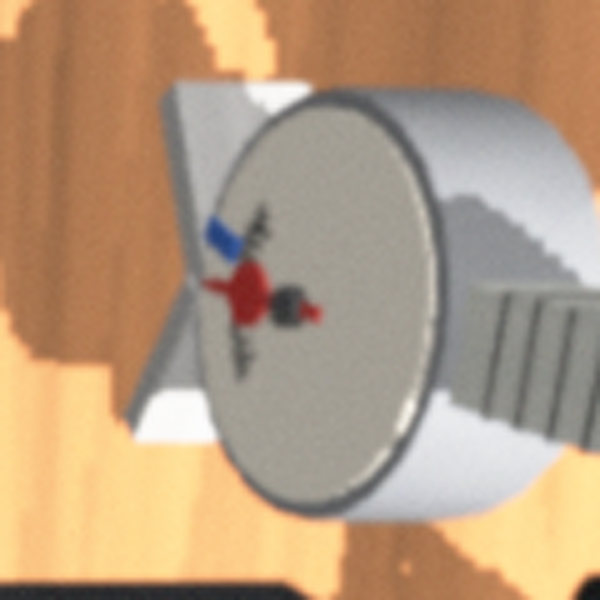

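A clear view: rim ellipse within (200–440, 97–508), mark centre at (223,238), pointer tip at (203,285). Fitting the circle.

```bash
python3 - <<'E'
from h import *
from scipy.optimize import least_squares
w=optics.read_camera("wrist");st=monitor.observe();R=np.array(st["orientation"])
yaw=np.radians(-4.15);ex=np.array([np.cos(yaw),np.sin(yaw),0]);ey=np.array([-np.sin(yaw),np.cos(yaw),0]);G=np.array([.5378,.101,.064])
def pl(u,off):
    o,v=ray(w,np.array(u)/5+[370-.4,97-.4]);X=o+v*((off-(o-G)@ex)/(v@ex))-G;return np.array([X@ey,X[2]])*1e3
rim=[(218,210),(200,290),(207,370),(235,445),(270,492),(340,500),(390,450),(425,370),(438,280),(425,190),(390,125),(340,97)]
s=least_squares(lambda q:[np.hypot(*(pl(p,q[0]/1e3)-q[1:3]))-q[3] for p in rim],[14,0,0,40],x_scale=1);print(s.x,s.fun.round(1))
for fixr in(39,40):
    s=least_squares(lambda q:[np.hypot(*(pl(p,q[0]/1e3)-q[1:3]))-fixr for p in rim],[14,0,0]);q=s.x;print(fixr,q,np.std(s.fun))
    for n,u in(("mark",(223,238)),("m1",(207,222)),("m2",(240,258)),("tip",(203,285)),("tail",(320,313))):
        m=pl(u,q[0]/1e3)-q[1:3];print(n,m,np.hypot(*m),np.arctan2(-m[0],-m[1]))
E
```

```text
[175.7222 -41.2461 263.2081   0.    ] [ 0.  0. -0. -0.  0.  0.  0. -0. -0. -0.  0.  0.]
39 [  6.1163   0.8982 -12.4728] 0.6418048719934585
mark [ -8.4633 -32.9364] 34.00636911933392 0.2515178953982232
m1 [-11.1216 -40.4015] 41.9043518336893 0.26862312451890574
m2 [ -5.1432 -25.1676] 25.687737570337806 0.20158152395985646
tip [  2.5787 -38.7128] 38.798617656299136 -0.06651259885904036
tail [1.4543 5.6463] 5.8305707065329555 -2.8894960587239686
40 [  1.7674   1.9789 -19.5415] 0.6582613844862409
mark [ -8.6803 -33.7809] 34.87832563130672 0.25151789140778846
m1 [-11.4068 -41.4375] 42.97882042919882 0.2686231214465014
m2 [ -5.2751 -25.8129] 26.34639615188674 0.20158151789609557
tip [  2.6448 -39.7055] 39.793452223422186 -0.06651260544810259
tail [1.4916 5.7911] 5.980072720196717 -2.8894960354902937
```

Mark ≈ 0.28 rad (the pointer-referenced readings of three views cluster at 0.26–0.30). Now regrip across x.

{"method": "arm_command", "body": {
  "motion": [45, 0, 0.5, -0.2, 0, 45, 0.16, 0.9, 0, 0, 45, 0.2, 1, 0, 0, 45, 0.2, 1, 0, 0, 45, 0.1, 0.7, 0, 0]
}}

```text
time_s: 24.2
eef_pos: [0.5474, 0.0994, 0.3556]
orientation: [[-0.072, -0.997, 0.0], [-0.997, 0.072, 0.0], [-0.0, -0.0, -1.0]]
force: [0.6, 0.2, -0.1]
width: 0.518
```

{"method": "arm_command", "body": {
  "motion": [45, 0, 0.31, 0, 0, 45, 0, 0, 0, 0, 45, 0, 0, 0, 0]
}}

```text
time_s: 24.5
eef_pos: [0.5383, 0.1016, 0.3556]
orientation: [[-0.072, -0.997, 0.002], [-0.997, 0.072, 0.001], [-0.001, -0.002, -1.0]]
force: [0.9, -0.0, -0.1]
width: 0.515
```

```bash
python3 - <<'E'
from h import *
w=optics.read_camera("wrist");s=optics.read_camera("side");print(units([.5376,.101,.13]),monitor.observe()["width"])
for p in(w,s):print(proj(p,[.5376,.101,.128]),finder.pinpoint(p,"gauge_stem")[:2])
cv2.imwrite("pics/w9.png",w["image"][80:330,130:380])
E
```

```text
(array([0.0172, 0.0299, 1.5368]), array([0.5388, 0.1016, 0.1915])) 0.5198922762591409
[257.9885 202.658 ] [{'xy': [259.5, 202.8], 'confidence': 0.62}, {'xy': [208.2, 72.1], 'confidence': 0.57}]
[222.5288 145.5766] [{'xy': [224.7, 144.3], 'confidence': 0.9}]
```

Positions agree. Descend and grip.

{"method": "arm_command", "body": {
  "motion": [45, 0, 0.02, 0.5, 0, 45, 0, 0, 0.5, 0, 45, 0, 0, 0.4, 0, 45, 0, 0, 0.12, 0, 10, 0, 0, 0, 0]
}}

```text
time_s: 25.2
eef_pos: [0.537, 0.1014, 0.2933]
orientation: [[-0.073, -0.997, -0.002], [-0.997, 0.073, -0.001], [0.001, 0.002, -1.0]]
force: [0.7, 0.3, 0.1]
width: 0.479
```

{"method": "arm_command", "body": {
  "motion": [10, 0, 0, 0, 0, 10, 0, 0, 0, 0, 10, 0, 0, 0, 0, 10, 0, 0, 0, 0, 10, 0, 0, 0, 0]
}}

```text
time_s: 25.7
eef_pos: [0.5369, 0.1015, 0.295]
orientation: [[-0.073, -0.997, 0.002], [-0.997, 0.073, 0.001], [-0.001, -0.002, -1.0]]
force: [0.9, -0.6, 1.4]
width: 0.253
```

{"method": "arm_command", "body": {
  "motion": [10, 0, 0, -0.15, 0, 10, 0, 0, -0.4, 0, 10, 0, 0, -0.6, 0, 10, 0, 0, -0.7, 0, 10, -0.15, 0, -0.6, 0]
}}

```text
time_s: 26.2
eef_pos: [0.5364, 0.1069, 0.3926]
orientation: [[-0.074, -0.997, -0.003], [-0.997, 0.074, -0.001], [0.001, 0.003, -1.0]]
force: [0.7, 0.2, -4.5]
width: 0.251
```

{"method": "arm_command", "body": {
  "motion": [10, -0.35, 0, -0.4, 0, 10, -0.55, 0, -0.15, 0, 10, -0.65, 0, 0, 0, 10, -0.6, -0.02, 0, 0, 10, -0.45, 0, 0, 0]
}}

```text
time_s: 26.7
eef_pos: [0.545, 0.2122, 0.4131]
orientation: [[-0.073, -0.997, -0.003], [-0.997, 0.073, -0.001], [0.001, 0.003, -1.0]]
force: [-0.2, -0.3, -3.5]
width: 0.251
```

{"method": "arm_command", "body": {
  "motion": [10, -0.3, 0, 0, 0, 10, -0.13, 0, 0.1, 0, 10, 0, 0, 0.4, 0, 10, 0, 0, 0.5, 0, 10, 0, 0, 0.25, 0]
}}

```text
time_s: 27.2
eef_pos: [0.5461, 0.2273, 0.3619]
orientation: [[-0.074, -0.997, -0.004], [-0.997, 0.074, -0.002], [0.002, 0.004, -1.0]]
force: [-0.4, -0.8, -4.6]
width: 0.252
```

{"method": "arm_command", "body": {
  "motion": [10, 0, 0, 0, 0, 10, 0, 0, 0, 0]
}}

```text
time_s: 27.4
eef_pos: [0.5469, 0.228, 0.3646]
orientation: [[-0.073, -0.997, 0.0], [-0.997, 0.073, 0.0], [-0.0, -0.0, -1.0]]
force: [-0.0, -0.3, -4.6]
width: 0.254
```

```bash
python3 - <<'E'
from h import *
print(monitor.observe()["eef_pos"],monitor.observe()["force"])
P={c:optics.read_camera(c) for c in("side","top","wrist")}
for n in("bar_mid","gauge_seat","gauge_stem","gauge"):
  for c in P: print(n,c,[(np.round(x["xy"],1),round(x["confidence"],2)) for x in finder.pinpoint(P[c],n)[:2]])
cv2.imwrite("pics/w10.png",np.hstack([P["side"]["image"][60:260,120:320],P["wrist"]["image"][100:300,156:356]]))
E
```

```text
[0.5469 0.228  0.3646] [-0.0283 -0.2749 -4.5699]
bar_mid side [(array([205.2, 142.6]), 0.57)]
bar_mid top [(array([132.1, 196.8]), 0.75)]
bar_mid wrist []
gauge_seat side [(array([208.8, 139.6]), 0.89)]
gauge_seat top [(array([134.2, 194.2]), 0.87)]
gauge_seat wrist []
gauge_stem side [(array([203.2, 101.5]), 0.79)]
gauge_stem top [(array([115.9, 181.6]), 0.94)]
gauge_stem wrist [(array([257. , 235.4]), 0.97)]
gauge side [(array([205.4, 140.2]), 0.87)]
gauge top [(array([134.7, 194.9]), 0.95), (array([307.9, 112.8]), 0.7)]
gauge wrist [(array([255.5, 182.6]), 0.76)]
```

Gauge is about 6 mm above seating. Lowering gently.

{"method": "arm_command", "body": {
  "motion": [10, 0, 0, 0.07, 0, 10, 0, 0, 0.03, 0, 10, 0, 0, 0, 0]
}}

```text
time_s: 28.45
eef_pos: [0.5468, 0.2282, 0.3607]
orientation: [[-0.073, -0.997, 0.001], [-0.997, 0.073, 0.0], [-0.0, -0.001, -1.0]]
force: [-0.2, 0.2, -1.2]
width: 0.252
```

{"method": "arm_command", "body": {
  "motion": [10, 0, 0, 0.03, 0, 10, 0, 0, 0, 0]
}}

```text
time_s: 28.65
eef_pos: [0.5469, 0.2284, 0.3603]
orientation: [[-0.073, -0.997, 0.002], [-0.997, 0.073, 0.001], [-0.001, -0.002, -1.0]]
force: [-0.7, 0.4, 4.0]
width: 0.249
```

{"method": "arm_command", "body": {
  "motion": [10, 0, 0, 0.03, 0, 10, 0, 0, 0, 0]
}}

```text
time_s: 28.85
eef_pos: [0.5469, 0.2284, 0.36]
orientation: [[-0.072, -0.997, 0.003], [-0.997, 0.072, 0.001], [-0.001, -0.003, -1.0]]
force: [-3.2, 0.4, 8.0]
width: 0.251
```

{"method": "arm_command", "body": {
  "motion": [10, 0.12, 0, 0.012, 0, 10, 0.12, 0, 0.012, 0, 10, 0, 0, 0, 0]
}}

```text
time_s: 29.15
eef_pos: [0.5466, 0.2194, 0.3596]
orientation: [[-0.072, -0.997, 0.006], [-0.997, 0.072, 0.005], [-0.005, -0.006, -1.0]]
force: [-2.7, 2.2, 8.1]
width: 0.25
```

{"method": "arm_command", "body": {
  "motion": [10, 0.118, 0, 0.012, 0, 10, 0.118, 0, 0.015, 0, 10, 0, 0, 0, 0]
}}

```text
time_s: 29.45
eef_pos: [0.5461, 0.2099, 0.3588]
orientation: [[-0.072, -0.997, 0.007], [-0.997, 0.072, 0.004], [-0.005, -0.006, -1.0]]
force: [-2.1, 1.3, 8.7]
width: 0.247
```

{"method": "arm_command", "body": {
  "motion": [10, 0.117, 0, 0.02, 0, 10, 0.117, 0, 0.023, 0, 10, 0, 0, 0, 0]
}}

```text
time_s: 29.75
eef_pos: [0.5455, 0.2004, 0.3571]
orientation: [[-0.072, -0.997, 0.007], [-0.997, 0.072, 0.004], [-0.004, -0.007, -1.0]]
force: [-1.5, 0.8, 8.3]
width: 0.25
```

{"method": "arm_command", "body": {
  "motion": [10, 0.116, 0, 0.027, 0, 10, 0.115, 0, 0.03, 0, 10, 0, 0, 0, 0]
}}

```text
time_s: 30.05
eef_pos: [0.545, 0.191, 0.3547]
orientation: [[-0.072, -0.997, 0.007], [-0.997, 0.072, 0.003], [-0.004, -0.007, -1.0]]
force: [-0.6, 0.5, 7.9]
width: 0.258
```

```bash
python3 - <<'E'
from h import *
st=monitor.observe();print(st["eef_pos"],st["force"],units([0,0,0])[1])
P={c:optics.read_camera(c) for c in("side","top","wrist")}
D={}
for n in("bar_mid","gauge_seat","gauge_stem","gauge","lid_tab","mark","pointer_tip"):
  for c in P:
    r=finder.pinpoint(P[c],n)[:2];D[n,c]=r
    print(n,c,[(np.round(x["xy"],1),round(x["confidence"],2)) for x in r])
for n in("gauge_seat","gauge_stem","gauge"):
  o=[(P[c],D[n,c][0]["xy"]) for c in("side","top") if D[n,c]]
  if len(o)==2: print(n,tri(o))
h=np.hstack([cv2.resize(P["side"]["image"][60:210,130:280],(400,400)),cv2.resize(P["wrist"]["image"][90:290,156:356],(400,400))])
cv2.imwrite("pics/w11.png",h)
E
```

```text
[0.545  0.191  0.3547] [-0.5619  0.5357  7.8694] [0.5462 0.1916 0.1912]
bar_mid side [(array([207.7, 141.4]), 0.74)]
bar_mid top [(array([229.9, 245.6]), 0.74), (array([134.1, 195.4]), 0.58)]
bar_mid wrist []
gauge_seat side [(array([207.8, 138.5]), 0.87)]
gauge_seat top [(array([228.3, 179.3]), 0.62)]
gauge_seat wrist []
gauge_stem side [(array([210. , 109.7]), 0.58), (array([192.3, 225.7]), 0.24)]
gauge_stem top [(array([132.1, 179.7]), 0.59)]
gauge_stem wrist [(array([258.6, 235.6]), 0.79)]
gauge side [(array([209. , 140.4]), 0.67)]
gauge top [(array([134.1, 194.9]), 0.6)]
gauge wrist [(array([259.3, 221.2]), 0.66)]
lid_tab side [(array([325.4, 141.5]), 0.72), (array([374.4, 227.6]), 0.67)]
lid_tab top [(array([361.1, 303.6]), 0.94), (array([408.1, 196.2]), 0.71)]
lid_tab wrist []
mark side []
mark top []
mark wrist []
pointer_tip side []
pointer_tip top []
pointer_tip wrist [(array([258. , 237.4]), 0.24)]
gauge_seat (array([ 0.482 , -0.0123,  0.2486]), [np.float64(0.03283668211331317), np.float64(0.03283668211331306)])
gauge_stem (array([0.5514, 0.1882, 0.1895]), [np.float64(0.0005074758901007076), np.float64(0.000507475890100543)])
gauge (array([0.5481, 0.2181, 0.0728]), [np.float64(0.004589765011596296), np.float64(0.004589765011596356)])
```

View pics/w11.png

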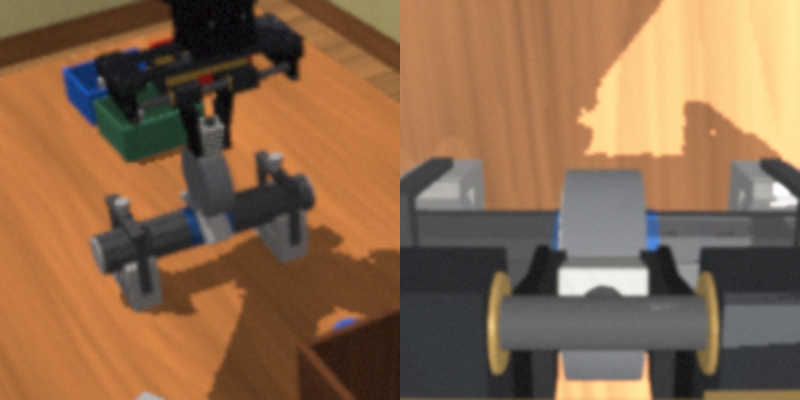

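Seated and leaning, with the blue band showing evenly on both sides of the dial. Combining the mark readings gives about 0.29 rad, so a small nudge, then let the pointer settle.

{"method": "arm_command", "body": {
  "motion": [10, 0.03, 0, 0.009, 0, 10, 0, 0, 0, 0, 10, 0, 0, 0, 0, 10, 0, 0, 0, 0, 10, 0, 0, 0, 0]
}}

```text
time_s: 31.75
eef_pos: [0.5449, 0.1902, 0.3544]
orientation: [[-0.072, -0.997, 0.007], [-0.997, 0.072, 0.003], [-0.004, -0.007, -1.0]]
force: [-1.6, 0.8, 8.4]
width: 0.252
```

{"method": "arm_command", "body": {
  "motion": [10, 0, 0, 0, 0, 10, 0, 0, 0, 0, 10, 0, 0, 0, 0, 10, 0, 0, 0, 0, 10, 0, 0, 0, 0]
}}

```text
time_s: 32.25
eef_pos: [0.5449, 0.1901, 0.3544]
orientation: [[-0.072, -0.997, 0.007], [-0.997, 0.072, 0.003], [-0.004, -0.007, -1.0]]
force: [-1.3, 0.6, 8.8]
width: 0.246
```

{"method": "arm_command", "body": {
  "motion": [10, 0, 0, 0, 0, 10, 0, 0, 0, 0, 10, 0, 0, 0, 0, 10, 0, 0, 0, 0, 10, 0, 0, 0, 0]
}}

```text
time_s: 32.75
eef_pos: [0.5449, 0.1901, 0.3544]
orientation: [[-0.072, -0.997, 0.007], [-0.997, 0.072, 0.003], [-0.004, -0.007, -1.0]]
force: [-0.7, 0.9, 8.0]
width: 0.251
```

{"method": "arm_command", "body": {
  "motion": [10, 0, 0, 0, 0, 10, 0, 0, 0, 0, 10, 0, 0, 0, 0, 10, 0, 0, 0, 0, 10, 0, 0, 0, 0]
}}

```text
time_s: 33.25
eef_pos: [0.5449, 0.1902, 0.3544]
orientation: [[-0.072, -0.997, 0.007], [-0.997, 0.072, 0.003], [-0.004, -0.007, -1.0]]
force: [-0.1, 1.0, 6.9]
width: 0.254
```

```bash
python3 -c "
from cell import finish_job; print(finish_job())"
```

```text
the job is handed in; nothing more can be done
None
```

I handed the job in at about 33 s, with the gauge held on the blue band at a lean of about 0.29 rad. I could not see the pointer lying on the mark in the final pose.

- **Lid:** I folded it back by its tab, and it stands at about 110.6° by triangulation. In the last pictures its tab had not moved.
- **First seating:** I lifted the gauge by its stem, carried it over and seated it on the band with light contact. The arm's commands cannot tilt the tool. A caged release showed the gauge would not stand alone on the bar.
- **Regrip:** I set the gauge down on clear bench, regripped its stem across the other two faces so it could pivot, and seated it again. I then rocked it round the bar. The stem's drop followed the expected arc to within about 0.2 mm, so it stayed seated.
- **Last checks:** The TCP was still and the gauge held. The bar carries roughly 11–13 N, from the wrist force plus the gauge's weight. The band shows evenly on both sides of the dial. I never moved near the bottle, jar or offcut on purpose, but I did not re-measure their positions.
- **What disagreed:**
  - **Mark angle:** The wrist-camera readings were uneven. Raw fits ranged from 0.23 to 0.39 rad, and the readings I judged sound clustered at 0.26–0.30, so I chose 0.29.
  - **Pointer on the mark:** The dial faces away from the fixed cameras and was out of the wrist camera's view. The match therefore rests on the geometric lean, with an allowance of about ±0.08 rad.
  - **Seat height:** It came out about 1.6 mm above nominal, inside the 5 mm limit.

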